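# Fit the bottle tier on its stand

### The arm

A 6-joint arm with a two-finger parallel gripper is mounted at the origin on the work surface. World frame = base frame: x ahead of the robot, y to its left, z up, the work surface at z = 0. Lengths are in mm, angles in rad, forces in N, time in s.
With the tool pointing down it reaches from about 350 to 875 mm from the base axis. Payload 4.2 kg.
Tool frame: the origin (TCP) lies midway between the tips of the shut fingers; the grasp point (between the pads) lies 19 mm behind it (arm.tcp_to_grasp is the distance from the TCP to the grasp point, in mm); z points along the fingers, y is the line along which they close (so a half turn about z gives the same grasp; the last joint's range is limited). The gripper opens to 85 mm and grips with 20 to 120 N. Pads are 22 mm wide; open, the fingers measure 114 mm over their backs; the gripper's body (76 mm by 85 mm) begins 54 mm behind the grasp point. The pads swing forward as they close: fully open they stand 13 mm farther back than shut.
Start: joints at [1.596, 0.385, 0.008, 0, -1.194, -0.259], TCP at [144.766, 607.982, 231.312] pointing down, gripper open.
Joint ranges: [-3.14, 3.14], [-1.21, 2.06], [-1.07, 1.41], [-3.16, 2.05], [-2.99, -0.16], [-3.1, 3.1]. Speed limits (rad/s): [2.79, 2.79, 3.14, 3.14, 3.14, 3.14].

### API

Orientations are given as a unit quaternion [x, y, z, w].
In Python, from bench import arm gives the robot as it stands.
- The arm moves only by the tool arm_command, never from a script. Its argument "rows" is a list of rows, each a list of 2 entries, a list of its own where there are three numbers: the shift along the tool's x, y, z as a fraction of full scale, then the turn, a rotation vector about the tool's x, y, z as a fraction of full scale. In form: [[[x, y, z], [wx, wy, wz]], ...]. A call has 1 to 5 rows; each row is the pose to reach, as a shift and turn from the pose commanded when the call began, along the tool's axes at that moment, turning the shorter way round; what a row does not reach only later rows make up. Full scale, the value 1, is 0.25 m for a shift and 180 degrees for a turn. A row lasts 1/10 s, in which the tool goes at most 50 mm and 8.59 degrees, less where a joint would pass 70% of its speed; a pose out of reach is approached as far as the arm can. A call with a number of a shift or a turn outside -1 to 1 is refused whole. A call with a gripper value outside its range is refused whole. "grip" is the opening, from 0 (shut) to 1 (fully open), set as the call begins (left out, the last holds). The fingers move at their own pace and stop on an object; the grip force is fixed at half the most. Time passes only in rows, so rows that repeat a pose let the fingers close. It gives the time, the measured TCP pose, the force, the opening and the grip force at its end, in the units of the state.
- arm.read_state(): the state, without advancing time (a new reading comes with each control period).
- arm.get_image(name): name is "scene" or "top" or "wrist"; returns (picture, depth): 400x640x3 uint8, blue, green, red; 400x640 float32, mm along the optical axis (not along the pixel's ray), 0 where there is no reading.
- arm.camera_info(name): a dict with "fx", "fy", "cx", "cy" (pixels), "extrinsics" (4x4, takes a point from camera to world coordinates). Camera axes: x right, y down, z forward; pixel columns grow to the right and rows downward; lengths in mm; the calibration is good to about 2 mm. A picture is of the moment at which its call begins: read the wrist's pose just before it. camera_info takes no time and is no camera call; for the wrist camera it gives the pose at the moment of the call.
- arm.job_done(): hands the job in; it is judged then, once.
Trained networks look in the newest picture that a camera, given by its name, has taken for a name from the list of things; names that differ only in an ending like _2 or _b are one class to them, and where a whole thing is asked for, a point or a joint stands for the part that bears it (a point fixed in the world has none). Each returns a list of dicts, best first, with "score" (0 to 1); they miss things now and then, are a little off and sometimes report something else, mostly with a low value. They report only what shows in the picture. A call takes as long as a camera call.
- arm.spot_in(camera, query): "position" ([column, row] in pixels, amid what is visible of it).
The state is a dict: "clock": time; "joints": joint angles; "joint_vel": joint speeds; "joint_efforts": joint torques, N m; "position": TCP position; "ee_rot": TCP orientation; "contact_force": force on the tool from outside, world axes, zero at the start; "wrist_torque": the same for the moment, N m; "gripper_width": finger opening in mm; "grasp_force": force on a finger pad.
Only numpy, scipy, OpenCV 4.12 (cv2) and the standard library are available. Lean on these libraries where they do the work, as an engineer would, in place of code of your own. Each camera call takes 0.05 s, during which the arm holds its last target. There are 200 camera calls.

### The job

Pick up the steel bottle tier by its tube, lower it squarely over the upright rod of the stand, and press it gently down, pushing the grey friction bush ahead of it, until the tier has come firmly to rest on the metal set collar below. Do not ram the stand, let go of the tier at the end, and leave the other things on the trolley alone.

Things in the scene. Friction and masses are not known exactly. Their poses are not given: they have to be found in the camera images.
- tier_mid (a point): Loose steel tier, 0.24 kg: plate 150x150x5 mm with four 38 mm holes; upright round tube in its middle, 28 mm outside, 16 mm bore right through, reaching 105 mm above the plate's underside. Stands plate-down on an 8 mm mat. Point: on the tube's axis, 52.5 mm above the underside; z up the tube, x, y along the plate's edges. Grip the tube from above, 15 to 25 mm below its rim, in any direction.
- stand: Fixed steel stand: round foot 150 mm across, 14 mm high, with an upright 13 mm rod in its middle, its nose tapering to 5 mm over the top 8 mm. Origin: middle of the foot's underside, on the trolley top; z up the rod. The rod carries the grey bush and, below it, the set collar. All of these together must not take more than 40 N from the tier, nor 15 N from the robot itself.
- rod_top (a point): Tip of the rod's nose, on the rod's axis, 172 mm above the trolley top. With the tier home it is about level with the tube's upper rim (up to 13 mm above or below).
- bush_top (a point): Middle of the top face of the grey plastic friction bush on the rod, 24 mm across, 18 mm high; starts 88 to 100 mm above the trolley top. It stays where it is left, also with the tier's weight on it; the tier's underside pushes it down the rod against about 6 N of friction (about 4 N of push on top of the tier's weight). It goes into the collar's bore.
- rod_foot: Dark sleeve 34 mm across, 16 mm high, round the rod's foot; origin on the axis, 14 mm above the trolley top. To it belongs the aluminium set collar, 46 mm across, 27 mm bore, rigid; its top is 54 to 66 mm above the trolley top, set differently each time and not measured: find it by feel. The tier is home when its underside lies on it and yields no more; push 10 to 20 N to be sure.
- amber_bottle: Bystander: brown glass bottle with a white cap, 52 mm across, 115 mm high, origin at the middle of its underside. Leave alone.
- swab_jar: Bystander: white jar with a steel lid, 72 mm across, 85 mm high, origin at the middle of its underside. Leave alone.
- carton: Bystander: cardboard carton 70 x 110 x 60 mm, origin at the middle of its underside. Leave alone.

How it is judged:
By the outcome, as a careful person would: the job done as asked, in the order asked, and still so for the second after the job is handed in, with the robot touching nothing.
It also fails if it takes over 58 s, if anything falls off the work surface, if the arm or the gripper's body presses on something with over 40 N, if the wrist force passes 120 N, or if a joint passes its speed limit or range.

## Working session

There is one attempt and no reset: what is moved stays moved. The work goes in short steps, Python scripts to look and compute and a tool call to move; the robot and the scene stay as the last step left them, time stands still between calls to the robot, and variables do not carry over. Pictures are saved under pics/ and viewed, at most 10 in all, crops included, and the job is handed in when it is done.

Besides the shell and the picture viewer there is one more tool, called after "Call:" by a JSON object that holds its "name" and its "arguments". arm_command: Moves the arm, as the interface text tells. Shift numbers are shares of 0.25 m and turn numbers shares of 180 degrees, none past 1 either way. Its arguments: {"type":"object","properties":{"rows":{"type":"array","items":{"type":"array"}},"grip":{"type":"number"}},"required":["rows"]}

```bash
mkdir -p pics; cat > h.py <<'E'
import numpy as np, cv2
from bench import arm
from scipy.spatial.transform import Rotation as R
def ray(cam,px):
    i=arm.camera_info(cam);T=np.array(i["extrinsics"])
    d=T[:3,:3]@np.array([(px[0]-i["cx"])/i["fx"],(px[1]-i["cy"])/i["fy"],1]);return T[:3,3],d
def atz(cam,px,z):
    o,d=ray(cam,px);return o+d*(z-o[2])/d[2]
def cloud(cam,D):
    i=arm.camera_info(cam);T=np.array(i["extrinsics"]);v,u=np.mgrid[:D.shape[0],:D.shape[1]]
    P=np.stack([(u-i["cx"])/i["fx"]*D,(v-i["cy"])/i["fy"]*D,D],-1)@T[:3,:3].T+T[:3,3]
    P[D==0]=np.nan;return P
def tool(dw):
    s=arm.read_state();return R.from_quat(s["ee_rot"]).inv().apply(dw)/250
E
python3 - <<'E'
from h import *
s=arm.read_state();print(s)
np.set_printoptions(precision=1,suppress=True)
for c in("top","scene"):
    I,D=arm.get_image(c);cv2.imwrite(f"pics/{c}.png",I);np.save(f"{c}.npy",D)
    P=cloud(c,D)
    for q in("tier_mid","stand","rod_top","bush_top","rod_foot"):
        for r in arm.spot_in(c,q)[:2]:
            u,v=np.round(r["position"]).astype(int);print(c,q,r["score"],u,v,P[v,u])
E
```

```text
{'clock': 0.0, 'joints': array([ 1.59556580e+00,  3.85531972e-01,  6.60903038e-03, -5.17680995e-04,
       -1.19401115e+00, -2.58619511e-01]), 'joint_vel': array([-0.00038868,  0.00142818, -0.00123639,  0.00028073,  0.00017724,
       -0.0005139 ]), 'joint_efforts': array([ 4.65431967e-04, -3.92290735e+01,  1.88402277e+01,  4.18621972e+00,
       -4.63305201e-03,  7.24967009e-06]), 'position': array([144.65728966, 607.41290632, 230.22709029]), 'ee_rot': array([ 9.93160314e-01, -1.16753549e-01, -8.72218810e-05,  1.09214583e-03]), 'contact_force': array([-0.04663423, -0.0476413 ,  0.07320659]), 'wrist_torque': array([-0.02144841, -0.00153459,  0.02168067]), 'grasp_force': 0.0, 'gripper_width': 85.1499501623517}
top tier_mid 0.84 419 257 [ 488.3 -207.9   59.1]
top stand 0.96 231 229 [554.  173.3  26.7]
top bush_top 0.67 230 231 [549.8 175.2  27.4]
top rod_foot 0.7 297 133 [741.   33.2  84.6]
top rod_foot 0.47 230 233 [542.7 168.7  61.6]
scene tier_mid 0.62 216 221 [ 499.4 -227.6   22.4]
scene stand 0.58 389 206 [563.7 170.   28.1]
scene rod_top 0.9 390 209 [567.2 172.7  19.2]
scene bush_top 0.64 390 208 [565.9 172.8  21.6]
scene bush_top 0.63 393 189 [559.6 170.9  91.6]
scene rod_foot 0.52 394 199 [566.5 176.2  59.5]
```

View pics/top.png

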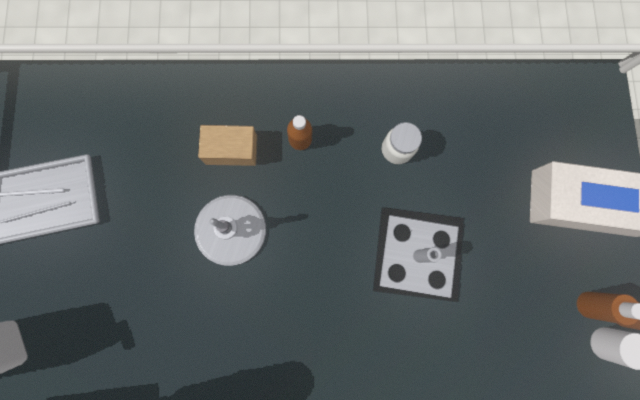

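View pics/scene.png

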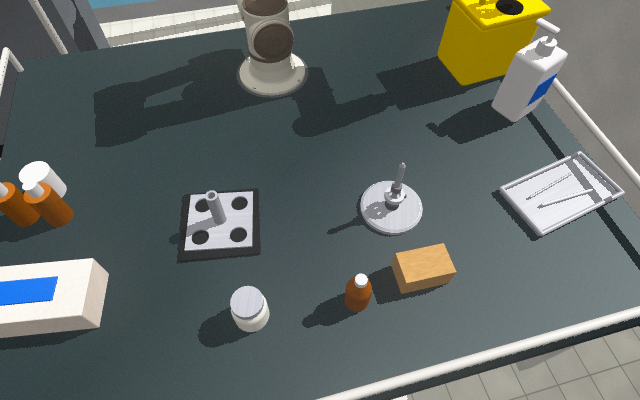

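The top view shows the tier's tube rim near (434,255) on the mat and the stand's rod tip near (216,222), with its foot centred at (230,230). The carton at (228,145) and bottle at (300,132) are farther off. The scene view agrees: tube rim at (211,195), rod tip at (402,165).

```bash
python3 - <<'E'
from h import *
np.set_printoptions(precision=1,suppress=True)
print("rim",atz("top",(434,255),113),atz("scene",(211,194),113))
print("rod",atz("top",(215,221),172),atz("scene",(402,164),172))
print("foot",atz("top",(230,230),14),atz("scene",(391,206),14))
print("carton edge",atz("top",(228,165),60))
D=np.load("top.npy");P=cloud("top",D)
m=(P[...,2]>85)&(P[...,2]<125)&(P[...,1]<-150)&(P[...,1]>-280)&(P[...,0]<560)&(P[...,0]>430);print(m.sum(),np.median(P[m],0))
m=(abs(P[...,2]-13)<5)&(P[...,1]<-120)&(P[...,1]>-310)&(P[...,0]<600)&(P[...,0]>400);print(cv2.minAreaRect(P[m][:,:2].astype(np.float32)))
s=arm.read_state();print(R.from_quat(s["ee_rot"]).as_matrix());print(np.array(arm.camera_info("wrist")["extrinsics"]))
t=atz("top",(434,255),113)
print(arm.tcp_to_grasp, tool(np.array([t[0],t[1],230])-s["position"]))
E
```

```text
rim [ 490.4 -221.5  113. ] [ 488.1 -218.8  113. ]
rod [554.2 173.7 172. ] [554.7 179.2 172. ]
foot [553.2 177.8  14. ] [556.9 179.8  14. ]
carton edge [682.2 175.5  60. ]
198 [ 491.1 -217.4  110.4]
((496.453857421875, -221.4243927001953), (177.2927703857422, 178.75132751464844), 81.92462158203125)
[[ 1.  -0.2 -0. ]
 [-0.2 -1.  -0. ]
 [ 0.   0.  -1. ]]
[[ -0.2  -0.9  -0.3 212.5]
 [ -1.    0.2   0.1 591. ]
 [  0.    0.3  -1.  374.3]
 [  0.    0.    0.    1. ]]
18.700000000000003 [2.1 2.9 0. ]
```

Call:
{"name": "arm_command", "arguments": {"rows": [[[0.2, 0.2, 0], [0, 0, 0]], [[0.4, 0.4, 0], [0, 0, 0]], [[0.6, 0.6, 0], [0, 0, 0]], [[0.7, 0.7, 0], [0, 0, 0]], [[0.7, 0.7, 0], [0, 0, 0]]], "grip": 1}}

```text
clock: 1.1
position: [275.2, 395.3, 231.6]
ee_rot: [0.993, -0.116, 0.0, -0.0]
contact_force: [0.6, 0.4, 0.4]
gripper_width: 85.3
grasp_force: 0.0
```

Call:
{"name": "arm_command", "arguments": {"rows": [[[0.15, 0.15, 0], [0, 0, 0]], [[0.3, 0.3, 0], [0, 0, 0]], [[0.4, 0.45, 0], [0, 0, 0]], [[0.5, 0.6, 0], [0, 0, 0]], [[0.6, 0.75, 0], [0, 0, 0]]]}}

```text
clock: 1.6
position: [377.3, 178.1, 231.7]
ee_rot: [0.993, -0.117, 0.0, -0.0]
contact_force: [0.3, 1.1, -0.1]
gripper_width: 85.6
grasp_force: 0.0
```

Call:
{"name": "arm_command", "arguments": {"rows": [[[0.1, 0.2, 0], [0, 0, 0]], [[0.2, 0.4, 0], [0, 0, 0]], [[0.3, 0.6, 0], [0, 0, 0]], [[0.3, 0.75, 0], [0, 0, 0]], [[0.3, 0.9, 0], [0, 0, 0]]]}}

```text
clock: 2.1
position: [397.7, -58.4, 231.5]
ee_rot: [0.993, -0.117, 0.0, 0.0]
contact_force: [0.6, -0.4, 0.5]
gripper_width: 85.1
grasp_force: 0.0
```

```bash
python3 - <<'E'
from h import *
np.set_printoptions(precision=3,suppress=True)
s=arm.read_state();print(s["clock"],s["position"],s["ee_rot"],s["joints"]); print(tool(np.array([489.5,-220,230])-s["position"]))
E
```

```text
2.1 [397.7  -58.43 231.54] [ 0.993 -0.117  0.     0.   ] [ 0.263 -0.008 -0.492  0.    -1.086  1.073]
[0.508 0.543 0.006]
```

Call:
{"name": "arm_command", "arguments": {"rows": [[[0.13, 0.14, 0], [0, 0, 0]], [[0.26, 0.28, 0], [0, 0, 0]], [[0.39, 0.42, 0], [0, 0, 0]], [[0.5, 0.54, 0], [0, 0, 0]], [[0.5, 0.54, 0], [0, 0, 0]]]}}

```text
clock: 2.6
position: [489.9, -220.1, 230.3]
ee_rot: [0.993, -0.119, -0.0, 0.0]
contact_force: [-0.0, 0.4, -1.2]
gripper_width: 85.6
grasp_force: 0.0
```

```bash
python3 - <<'E'
from h import *
np.set_printoptions(precision=3,suppress=True)
s=arm.read_state();print(s["clock"],s["position"]); print(tool(np.array([489.5,-220,230])-s["position"]))
I,D=arm.get_image("wrist");cv2.imwrite("pics/w1.png",I)
P=cloud("wrist",D)
m=(P[...,2]>100)&(P[...,2]<125)&(np.hypot(P[...,0]-489,P[...,1]+220)<30)
print(m.sum(),np.median(P[m],0),P[m].min(0),P[m].max(0))
for r in arm.spot_in("wrist","tier_mid")[:2]:print(r)
E
```

```text
2.6 [ 489.871 -220.108  230.34 ]
[-0.002 -0.     0.001]
551 [ 489.045 -219.776  112.956] [ 474.799 -233.35   100.096] [ 501.9   -206.122  115.361]
{'position': [319.0, 172.3], 'score': 0.79}
```

View pics/w1.png

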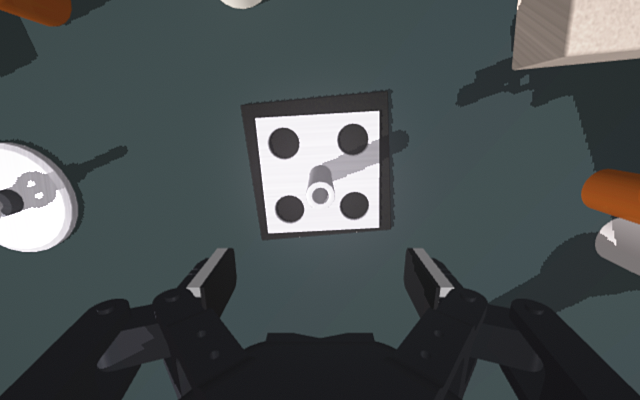

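The wrist view shows the tube's rim at (320,195), centred between the fingers, at about (488.7,-219.8). I can go straight down.

Call:
{"name": "arm_command", "arguments": {"rows": [[[-0.003, 0, 0.15], [0, 0, 0]], [[-0.004, 0, 0.3], [0, 0, 0]], [[-0.004, 0, 0.42], [0, 0, 0]], [[-0.004, 0, 0.53], [0, 0, 0]], [[-0.004, 0, 0.6], [0, 0, 0]]]}}

```text
clock: 3.2
position: [485.7, -214.8, 79.9]
ee_rot: [0.993, -0.116, -0.001, -0.0]
contact_force: [-0.1, -0.3, 0.1]
gripper_width: 85.5
grasp_force: 0.0
```

Call:
{"name": "arm_command", "arguments": {"rows": [[[0, 0, 0.02], [0, 0, 0]], [[0, 0, 0.032], [0, 0, 0]], [[0, 0, 0.032], [0, 0, 0]]]}}

```text
clock: 3.5
position: [487.6, -215.9, 74.2]
ee_rot: [0.993, -0.116, 0.001, 0.0]
contact_force: [0.4, -0.1, -0.3]
gripper_width: 85.5
grasp_force: 0.0
```

Call:
{"name": "arm_command", "arguments": {"rows": [[[0, 0, 0], [0, 0, 0]], [[0, 0, 0], [0, 0, 0]], [[0, 0, 0], [0, 0, 0]], [[0, 0, 0], [0, 0, 0]], [[0, 0, 0], [0, 0, 0]]], "grip": 0}}

```text
clock: 4.0
position: [487.6, -216.6, 74.1]
ee_rot: [0.993, -0.116, 0.001, 0.0]
contact_force: [-0.6, 0.0, 3.6]
gripper_width: 26.4
grasp_force: 59.6
```

Call:
{"name": "arm_command", "arguments": {"rows": [[[0, 0, 0], [0, 0, 0]], [[0, 0, 0], [0, 0, 0]], [[0, 0, 0], [0, 0, 0]]]}}

```text
clock: 4.3
position: [487.6, -216.6, 74.0]
ee_rot: [0.993, -0.116, 0.001, 0.0]
contact_force: [-1.1, -1.6, 6.4]
gripper_width: 25.9
grasp_force: 59.7
```

Call:
{"name": "arm_command", "arguments": {"rows": [[[0, 0, -0.02], [0, 0, 0]], [[0, 0, -0.08], [0, 0, 0]], [[0, 0, -0.2], [0, 0, 0]], [[0, 0, -0.35], [0, 0, 0]], [[0, 0, -0.5], [0, 0, 0]]]}}

```text
clock: 4.8
position: [486.1, -215.8, 198.4]
ee_rot: [0.993, -0.117, -0.002, -0.0]
contact_force: [1.5, 0.3, -1.8]
gripper_width: 25.9
grasp_force: 59.2
```

Call:
{"name": "arm_command", "arguments": {"rows": [[[0, 0, -0.15], [0, 0, 0]], [[0, 0, -0.25], [0, 0, 0]], [[0, 0, -0.32], [0, 0, 0]], [[0, 0, -0.32], [0, 0, 0]], [[0, 0, -0.32], [0, 0, 0]]]}}

```text
clock: 5.3
position: [486.4, -215.7, 276.9]
ee_rot: [0.993, -0.117, -0.001, -0.001]
contact_force: [-0.5, -1.1, -2.8]
gripper_width: 26.3
grasp_force: 59.3
```

```bash
python3 - <<'E'
from h import *
np.set_printoptions(precision=3,suppress=True)
s=arm.read_state();print(s["clock"],s["position"],s["ee_rot"],s["contact_force"],s["joints"],R.from_quat(s["ee_rot"]).as_matrix())
I,D=arm.get_image("wrist");cv2.imwrite("pics/w2.png",I);np.save("w2.npy",D)
P=cloud("wrist",D);p=s["position"]
# plate top plane fit
m=(abs(P[...,2]-(p[2]-74+8+5))<8)&(np.hypot(P[...,0]-p[0],P[...,1]-p[1])<100)
Q=P[m];c=np.median(Q,0);u,sv,vt=np.linalg.svd(Q-Q.mean(0),full_matrices=False);print(m.sum(),c,"normal",vt[2])
print(cv2.minAreaRect(Q[:,:2].astype(np.float32)))
i2,d2=arm.get_image("scene");cv2.imwrite("pics/s2.png",i2[80:280,120:460].repeat(2,0).repeat(2,1))
E
```

```text
5.3 [ 486.387 -215.73   276.912] [ 0.993 -0.117 -0.001 -0.001] [-0.471 -1.066 -2.765] [-0.113  0.197 -0.141 -0.001 -1.235  1.45 ] [[ 0.973 -0.232 -0.002]
 [-0.232 -0.973  0.002]
 [-0.002 -0.001 -1.   ]]
23188 [ 510.848 -226.857  215.479] normal [-0.004  0.002 -1.   ]
((492.82025146484375, -217.78463745117188), (150.63433837890625, 142.07118225097656), 78.93917083740234)
```

View pics/w2.png

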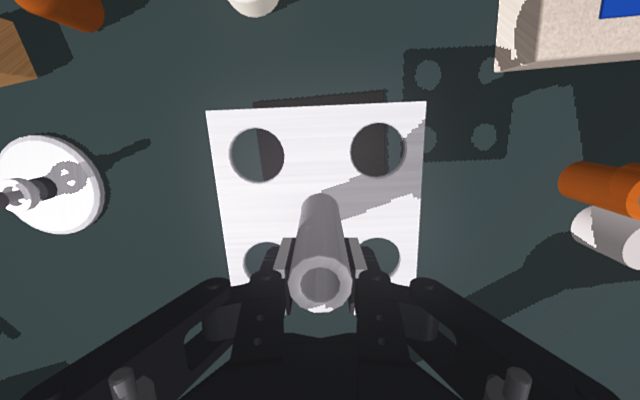

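The tier hangs level: the plate normal is within 0.3° of vertical, and the rim is centred near (320,284). Next I carry it close to the stand and measure there.

Call:
{"name": "arm_command", "arguments": {"rows": [[[0, -0.06, 0], [0, 0, 0]], [[0, -0.18, 0], [0, 0, 0]], [[0, -0.34, 0], [0, 0, 0]], [[0, -0.5, 0], [0, 0, 0]], [[0, -0.66, 0], [0, 0, 0]]]}}

```text
clock: 5.9
position: [525.1, -53.6, 277.3]
ee_rot: [0.993, -0.117, -0.001, 0.0]
contact_force: [0.6, -0.4, -1.8]
gripper_width: 26.0
grasp_force: 59.4
```

Call:
{"name": "arm_command", "arguments": {"rows": [[[0, -0.15, 0], [0, 0, 0]], [[0.01, -0.28, 0], [0, 0, 0]], [[0.01, -0.38, 0], [0, 0, 0]], [[0.01, -0.44, 0], [0, 0, 0]], [[0.01, -0.44, 0], [0, 0, 0]]]}}

```text
clock: 6.4
position: [553.2, 52.6, 277.2]
ee_rot: [0.993, -0.115, -0.001, 0.0]
contact_force: [-0.9, 0.9, -1.7]
gripper_width: 25.9
grasp_force: 59.5
```

Call:
{"name": "arm_command", "arguments": {"rows": [[[0, 0, 0], [0, 0, 0]], [[0, 0, 0], [0, 0, 0]], [[0, 0, 0], [0, 0, 0]]]}}

```text
clock: 6.7
position: [553.0, 49.8, 278.3]
ee_rot: [0.993, -0.117, -0.0, 0.0]
contact_force: [-0.5, 0.2, -2.6]
gripper_width: 25.9
grasp_force: 59.5
```

```bash
python3 - <<'E'
from h import *
np.set_printoptions(precision=3,suppress=True)
s=arm.read_state();print(s["clock"],s["position"],s["ee_rot"],s["contact_force"],s["joints"])
W,D=arm.get_image("wrist");np.save("w3.npy",D)
T,Dt=arm.get_image("top");np.save("t3.npy",Dt)
S,_=arm.get_image("scene")
for c in("wrist","top","scene"):
  for q in("rod_top",):print(c,arm.spot_in(c,q)[:2])
z=lambda I,u,v,w,h,k:cv2.resize(I[v:v+h,u:u+w],None,fx=k,fy=k,interpolation=cv2.INTER_CUBIC)
A=np.vstack([W[80:320,0:400].repeat(1,0)[:, :400], np.zeros((10,400,3),np.uint8)])
B=np.vstack([z(T,150,150,200,120,2)]);C=z(S,280,110,200,120,2)
cv2.imwrite("pics/m3.png",np.hstack([W[60:400,0:400],np.vstack([z(T,190,170,100,42,4),z(T,190,212,100,42,4)])[:336][:340].copy() if 0 else cv2.copyMakeBorder(z(T,190,180,100,80,4),0,20,0,0,0)]))
cv2.imwrite("pics/m3s.png",z(S,330,120,130,100,5))
np.save("cam3.npy",np.array(arm.camera_info("wrist")["extrinsics"]))
E
```

```text
6.7 [553.014  49.771 278.333] [ 0.993 -0.117 -0.     0.   ] [-0.463  0.196 -2.565] [ 0.382  0.236 -0.087  0.    -1.248  0.954]
wrist [{'position': [209.9, 176.9], 'score': 0.87}]
top [{'position': [225.7, 243.3], 'score': 0.92}]
scene [{'position': [393.5, 208.8], 'score': 0.96}]
```

View pics/m3.png

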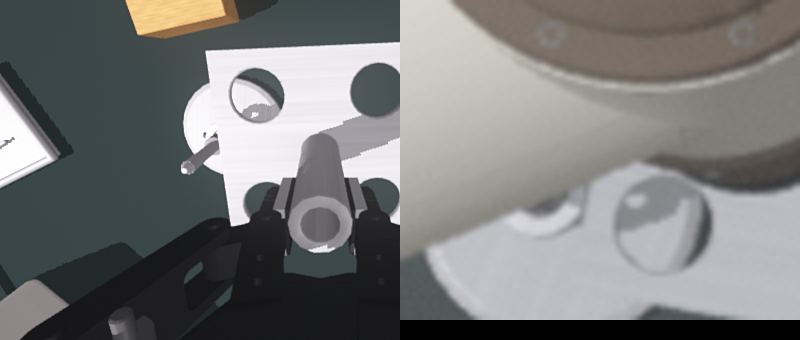

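View pics/m3s.png

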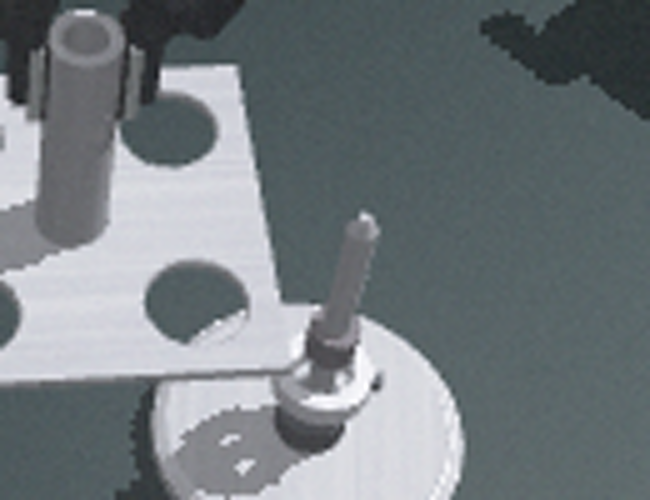

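The wrist picture shows the rod tip at (185,229) and the tube's bore at (324,282). The scene crop shows the tip at (403.7,162.8) and the bore at (347,127.4). I'll compare the two within each camera.

```bash
python3 - <<'E'
from h import *
np.set_printoptions(precision=1,suppress=True)
p=arm.read_state()["position"]
D=np.load("w3.npy");P=cloud("wrist",D)
m=(abs(P[...,2]-316)<10)&(np.hypot(P[...,0]-p[0],P[...,1]-p[1])<30);print("rim pts",m.sum(),(P[m].min(0)+P[m].max(0))/2,np.median(P[m],0))
zr=np.percentile(P[m][:,2],60);print(zr)
m2=(P[...,2]>120)&(P[...,2]<180)&(np.hypot(P[...,0]-555,P[...,1]-178)<15);Q=P[m2];print("rod pts",len(Q),np.median(Q,0),Q[:,2].max(),Q[Q[:,2]>164].mean(0))
for c,t,r in(("wrist",(185,229),(324,282)),("scene",(403.7,162.8),(347,127.4))):
    a=atz(c,t,172);b=atz(c,r,317);print(c,a,b,a-b,"tool",tool(a-b)*250)
E
```

```text
rim pts 4918 [554.3  49.  316. ] [559.2  48.7 316.9]
317.3211288613058
rod pts 416 [554.7 176.3 154.6] 173.59511772541103 [553.4 178.6 168.5]
wrist [553.7 179.  172. ] [557.3  46.6 317. ] [  -3.6  132.3 -145. ] tool [ -34.2 -127.9  145. ]
scene [552.6 183.8 172. ] [557.2  49.6 317. ] [  -4.6  134.2 -145. ] tool [ -35.6 -129.4  145. ]
```

Call:
{"name": "arm_command", "arguments": {"rows": [[[-0.03, -0.1, 0], [0, 0, 0]], [[-0.07, -0.25, 0], [0, 0, 0]], [[-0.11, -0.4, 0], [0, 0, 0]], [[-0.14, -0.5, 0], [0, 0, 0]], [[-0.14, -0.515, 0.04], [0, 0, 0]]]}}

```text
clock: 7.5
position: [549.8, 187.1, 269.4]
ee_rot: [0.993, -0.115, 0.002, -0.001]
contact_force: [-0.5, 0.2, -2.0]
gripper_width: 25.9
grasp_force: 59.8
```

Call:
{"name": "arm_command", "arguments": {"rows": [[[0, 0, 0.04], [0, 0, 0]], [[0, 0, 0.04], [0, 0, 0]], [[0, 0, 0.04], [0, 0, 0]]]}}

```text
clock: 7.8
position: [549.0, 182.8, 257.9]
ee_rot: [0.993, -0.117, -0.0, 0.001]
contact_force: [0.1, 0.8, -1.8]
gripper_width: 26.0
grasp_force: 59.7
```

```bash
python3 - <<'E'
from h import *
np.set_printoptions(precision=3,suppress=True)
s=arm.read_state();p=s["position"];print(s["clock"],p,s["ee_rot"],s["contact_force"],s["wrist_torque"])
print("to go",tool(np.array([549,182.8,p[2]])-p)*250)
S,_=arm.get_image("scene");W,D=arm.get_image("wrist");print(arm.spot_in("scene","tier_mid"))
z=lambda I,u,v,w,h,k:cv2.resize(I[v:v+h,u:u+w],None,fx=k,fy=k,interpolation=cv2.INTER_CUBIC)
cv2.imwrite("pics/m4.png",np.hstack([z(S,340,90,130,120,3),W[40:400,140:500]]))
E
```

```text
7.8 [548.984 182.825 257.895] [ 0.993 -0.117 -0.     0.001] [ 0.081  0.781 -1.832] [-0.004 -0.05   0.023]
to go [0.021 0.021 0.   ]
[{'position': [409.2, 154.1], 'score': 0.58}]
```

View pics/m4.png

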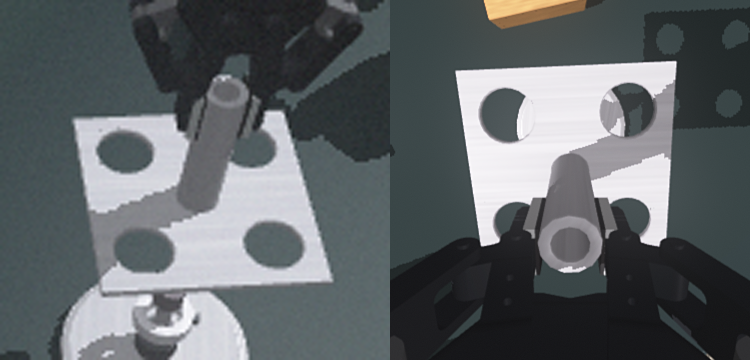

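The scene crop shows the bore at full-frame pixel (416.3,120), above the collar. In the wrist view the foot shows evenly through both far holes, so the sideways alignment is right.

```bash
python3 - <<'E'
from h import *
np.set_printoptions(precision=1,suppress=True)
b=atz("scene",(416.3,120),296.5);print(b,"tip-bore tool",tool(np.array([552.6,183.8,296.5])-b)*250)
b=atz("wrist",(320,282),296.5);print(b,"tip-bore tool",tool(np.array([553.7,179,296.5])-b)*250)
E
```

```text
[552.7 184.6 296.5] tip-bore tool [ 0.1  0.9 -0. ]
[553.2 181.3 296.5] tip-bore tool [ 1.   2.1 -0. ]
```

Call:
{"name": "arm_command", "arguments": {"rows": [[[0.002, 0.005, 0.02], [0, 0, 0]], [[0.002, 0.005, 0.04], [0, 0, 0]], [[0.002, 0.005, 0.055], [0, 0, 0]], [[0.002, 0.005, 0.065], [0, 0, 0]], [[0.002, 0.005, 0.07], [0, 0, 0]]]}}

```text
clock: 8.45
position: [549.1, 182.7, 240.3]
ee_rot: [0.993, -0.117, -0.0, 0.0]
contact_force: [-0.5, -0.7, -1.5]
gripper_width: 25.9
grasp_force: 59.7
```

Call:
{"name": "arm_command", "arguments": {"rows": [[[0, 0, 0.005], [0, 0, 0]], [[0, 0, 0.01], [0, 0, 0]], [[0, 0, 0.015], [0, 0, 0]], [[0, 0, 0.02], [0, 0, 0]], [[0, 0, 0.02], [0, 0, 0]]]}}

```text
clock: 8.95
position: [549.2, 182.7, 235.6]
ee_rot: [0.993, -0.117, -0.0, 0.0]
contact_force: [-0.8, 0.4, -1.8]
gripper_width: 25.8
grasp_force: 59.7
```

Call:
{"name": "arm_command", "arguments": {"rows": [[[0, 0, 0.004], [0, 0, 0]], [[0, 0, 0.008], [0, 0, 0]], [[0, 0, 0.012], [0, 0, 0]], [[0, 0, 0.016], [0, 0, 0]], [[0, 0, 0.02], [0, 0, 0]]]}}

```text
clock: 9.45
position: [549.2, 182.7, 230.7]
ee_rot: [0.993, -0.117, -0.0, 0.0]
contact_force: [-0.2, 0.3, -2.4]
gripper_width: 26.2
grasp_force: 59.7
```

Call:
{"name": "arm_command", "arguments": {"rows": [[[0, 0, 0.004], [0, 0, 0]], [[0, 0, 0.008], [0, 0, 0]], [[0, 0, 0.012], [0, 0, 0]], [[0, 0, 0.016], [0, 0, 0]], [[0, 0, 0.016], [0, 0, 0]]]}}

```text
clock: 9.95
position: [549.2, 182.7, 226.6]
ee_rot: [0.993, -0.117, -0.0, 0.0]
contact_force: [0.0, -0.1, -2.6]
gripper_width: 25.9
grasp_force: 59.7
```

Call:
{"name": "arm_command", "arguments": {"rows": [[[0, 0, 0.016], [0, 0, 0]], [[0, 0, 0.032], [0, 0, 0]], [[0, 0, 0.048], [0, 0, 0]], [[0, 0, 0.064], [0, 0, 0]], [[0, 0, 0.08], [0, 0, 0]]]}}

```text
clock: 10.45
position: [549.2, 182.7, 206.3]
ee_rot: [0.993, -0.117, -0.0, 0.0]
contact_force: [-0.3, -0.3, -1.8]
gripper_width: 26.3
grasp_force: 59.7
```

Call:
{"name": "arm_command", "arguments": {"rows": [[[0, 0, 0.016], [0, 0, 0]], [[0, 0, 0.032], [0, 0, 0]], [[0, 0, 0.048], [0, 0, 0]], [[0, 0, 0.064], [0, 0, 0]], [[0, 0, 0.08], [0, 0, 0]]]}}

```text
clock: 10.95
position: [549.3, 182.7, 186.5]
ee_rot: [0.993, -0.117, 0.0, 0.0]
contact_force: [0.0, -0.9, -2.5]
gripper_width: 26.2
grasp_force: 59.7
```

Call:
{"name": "arm_command", "arguments": {"rows": [[[0, 0, 0.012], [0, 0, 0]], [[0, 0, 0.024], [0, 0, 0]], [[0, 0, 0.036], [0, 0, 0]], [[0, 0, 0.048], [0, 0, 0]], [[0, 0, 0.06], [0, 0, 0]]]}}

```text
clock: 11.45
position: [549.3, 182.7, 171.6]
ee_rot: [0.993, -0.117, 0.0, -0.0]
contact_force: [-0.1, 0.2, -2.3]
gripper_width: 26.0
grasp_force: 59.7
```

Call:
{"name": "arm_command", "arguments": {"rows": [[[0, 0, 0.006], [0, 0, 0]], [[0, 0, 0.012], [0, 0, 0]], [[0, 0, 0.018], [0, 0, 0]], [[0, 0, 0.024], [0, 0, 0]], [[0, 0, 0.03], [0, 0, 0]]]}}

```text
clock: 11.95
position: [549.3, 182.7, 164.3]
ee_rot: [0.993, -0.117, 0.0, -0.0]
contact_force: [0.7, 0.6, -2.2]
gripper_width: 26.0
grasp_force: 59.7
```

Call:
{"name": "arm_command", "arguments": {"rows": [[[0, 0, 0.006], [0, 0, 0]], [[0, 0, 0.012], [0, 0, 0]], [[0, 0, 0.018], [0, 0, 0]], [[0, 0, 0.024], [0, 0, 0]], [[0, 0, 0.03], [0, 0, 0]]]}}

```text
clock: 12.45
position: [549.4, 182.7, 157.7]
ee_rot: [0.993, -0.117, 0.0, -0.0]
contact_force: [-1.3, -0.1, 4.3]
gripper_width: 25.7
grasp_force: 60.4
```

Contact with the bush, Fz +4.3 N as expected. I'll push on slowly.

Call:
{"name": "arm_command", "arguments": {"rows": [[[0, 0, 0.008], [0, 0, 0]], [[0, 0, 0.016], [0, 0, 0]], [[0, 0, 0.024], [0, 0, 0]], [[0, 0, 0.032], [0, 0, 0]], [[0, 0, 0.04], [0, 0, 0]]]}}

```text
clock: 12.95
position: [549.4, 182.7, 146.7]
ee_rot: [0.993, -0.117, 0.0, -0.0]
contact_force: [-1.8, 0.0, 4.7]
gripper_width: 26.1
grasp_force: 60.4
```

Call:
{"name": "arm_command", "arguments": {"rows": [[[0, 0, 0.008], [0, 0, 0]], [[0, 0, 0.016], [0, 0, 0]], [[0, 0, 0.024], [0, 0, 0]], [[0, 0, 0.032], [0, 0, 0]], [[0, 0, 0.036], [0, 0, 0]]]}}

```text
clock: 13.45
position: [549.3, 182.7, 137.6]
ee_rot: [0.993, -0.117, 0.0, -0.0]
contact_force: [-1.2, -0.8, 3.8]
gripper_width: 26.2
grasp_force: 60.4
```

Call:
{"name": "arm_command", "arguments": {"rows": [[[0, 0, 0.003], [0, 0, 0]], [[0, 0, 0.006], [0, 0, 0]], [[0, 0, 0.009], [0, 0, 0]], [[0, 0, 0.012], [0, 0, 0]]]}}

```text
clock: 13.85
position: [549.3, 182.7, 134.8]
ee_rot: [0.993, -0.117, 0.0, -0.0]
contact_force: [-1.9, -0.9, 3.8]
gripper_width: 26.5
grasp_force: 60.4
```

Call:
{"name": "arm_command", "arguments": {"rows": [[[0, 0, 0.002], [0, 0, 0]], [[0, 0, 0.004], [0, 0, 0]], [[0, 0, 0.006], [0, 0, 0]], [[0, 0, 0.008], [0, 0, 0]], [[0, 0, 0.008], [0, 0, 0]]]}}

```text
clock: 14.35
position: [549.3, 182.8, 132.7]
ee_rot: [0.993, -0.117, 0.0, -0.0]
contact_force: [-0.2, -0.6, 2.9]
gripper_width: 26.3
grasp_force: 60.3
```

```bash
python3 -c "
from h import *
print(arm.read_state()['contact_force'])"
```

```text
[-0.22271435 -0.61944136  2.92734989]
```

Call:
{"name": "arm_command", "arguments": {"rows": [[[0, 0, 0.002], [0, 0, 0]], [[0, 0, 0.004], [0, 0, 0]], [[0, 0, 0.006], [0, 0, 0]], [[0, 0, 0.008], [0, 0, 0]]]}}

```text
clock: 14.75
position: [549.3, 182.7, 130.8]
ee_rot: [0.993, -0.117, 0.0, -0.0]
contact_force: [-1.0, -1.6, 4.4]
gripper_width: 25.9
grasp_force: 60.4
```

Call:
{"name": "arm_command", "arguments": {"rows": [[[0, 0, 0.002], [0, 0, 0]], [[0, 0, 0.004], [0, 0, 0]], [[0, 0, 0.006], [0, 0, 0]]]}}

```text
clock: 15.05
position: [549.3, 182.7, 129.3]
ee_rot: [0.993, -0.117, 0.0, -0.0]
contact_force: [0.3, -0.1, 3.7]
gripper_width: 26.0
grasp_force: 60.4
```

Call:
{"name": "arm_command", "arguments": {"rows": [[[0, 0, 0.002], [0, 0, 0]], [[0, 0, 0.004], [0, 0, 0]], [[0, 0, 0.006], [0, 0, 0]]]}}

```text
clock: 15.35
position: [549.3, 182.7, 127.8]
ee_rot: [0.993, -0.117, 0.0, -0.0]
contact_force: [-0.2, 0.4, 3.4]
gripper_width: 25.8
grasp_force: 60.4
```

Call:
{"name": "arm_command", "arguments": {"rows": [[[0, 0, 0.002], [0, 0, 0]], [[0, 0, 0.004], [0, 0, 0]]]}}

```text
clock: 15.55
position: [549.3, 182.7, 126.9]
ee_rot: [0.993, -0.117, 0.0, -0.0]
contact_force: [-0.9, -0.0, 6.2]
gripper_width: 25.7
grasp_force: 60.6
```

Call:
{"name": "arm_command", "arguments": {"rows": [[[0, 0, 0.002], [0, 0, 0]], [[0, 0, 0.004], [0, 0, 0]]]}}

```text
clock: 15.75
position: [549.4, 182.7, 126.9]
ee_rot: [0.993, -0.116, 0.0, 0.0]
contact_force: [-2.4, -0.6, 10.2]
gripper_width: 26.2
grasp_force: 61.1
```

Call:
{"name": "arm_command", "arguments": {"rows": [[[0, 0, 0.001], [0, 0, 0]], [[0, 0, 0.002], [0, 0, 0]], [[0, 0, 0.002], [0, 0, 0]]]}}

```text
clock: 16.05
position: [549.4, 182.7, 126.9]
ee_rot: [0.993, -0.116, 0.0, -0.0]
contact_force: [-3.3, -1.6, 10.3]
gripper_width: 25.9
grasp_force: 61.1
```

Call:
{"name": "arm_command", "arguments": {"rows": [[[0, 0, 0.002], [0, 0, 0]], [[0, 0, 0.002], [0, 0, 0]]]}}

```text
clock: 16.25
position: [549.5, 182.7, 126.9]
ee_rot: [0.993, -0.116, 0.001, -0.0]
contact_force: [-3.0, 0.4, 12.2]
gripper_width: 26.2
grasp_force: 61.3
```

Call:
{"name": "arm_command", "arguments": {"rows": [[[0, 0, 0.002], [0, 0, 0]], [[0, 0, 0.002], [0, 0, 0]]]}}

```text
clock: 16.45
position: [549.5, 182.7, 126.8]
ee_rot: [0.993, -0.116, 0.001, -0.0]
contact_force: [-5.0, -1.2, 14.5]
gripper_width: 26.1
grasp_force: 61.5
```

Firm: z no longer changes while the force rises to 14.5 N. I'll ease off the push and release.

Call:
{"name": "arm_command", "arguments": {"rows": [[[0, 0, -0.003], [0, 0, 0]], [[0, 0, -0.006], [0, 0, 0]], [[0, 0, -0.006], [0, 0, 0]]]}}

```text
clock: 16.75
position: [549.4, 182.7, 126.9]
ee_rot: [0.993, -0.116, 0.0, -0.0]
contact_force: [-2.0, -0.0, 8.3]
gripper_width: 26.1
grasp_force: 60.8
```

Call:
{"name": "arm_command", "arguments": {"rows": [[[0, 0, 0], [0, 0, 0]], [[0, 0, 0], [0, 0, 0]], [[0, 0, 0], [0, 0, 0]], [[0, 0, 0], [0, 0, 0]], [[0, 0, 0], [0, 0, 0]]], "grip": 1}}

```text
clock: 17.25
position: [549.1, 182.6, 125.5]
ee_rot: [0.993, -0.117, -0.0, 0.0]
contact_force: [-0.7, -0.1, 0.5]
gripper_width: 85.3
grasp_force: 0.0
```

Call:
{"name": "arm_command", "arguments": {"rows": [[[0, 0, 0], [0, 0, 0]], [[0, 0, 0], [0, 0, 0]], [[0, 0, 0], [0, 0, 0]]]}}

```text
clock: 17.55
position: [549.3, 182.7, 125.8]
ee_rot: [0.993, -0.117, 0.0, -0.0]
contact_force: [0.6, 0.2, 0.1]
gripper_width: 85.5
grasp_force: 0.0
```

Call:
{"name": "arm_command", "arguments": {"rows": [[[0, 0, -0.04], [0, 0, 0]], [[0, 0, -0.12], [0, 0, 0]], [[0, 0, -0.24], [0, 0, 0]], [[0, 0, -0.4], [0, 0, 0]], [[0, 0, -0.5], [0, 0, 0]]]}}

```text
clock: 18.05
position: [550.2, 183.0, 255.0]
ee_rot: [0.993, -0.116, 0.002, -0.001]
contact_force: [0.7, -0.4, 0.1]
gripper_width: 85.6
grasp_force: 0.0
```

Call:
{"name": "arm_command", "arguments": {"rows": [[[0, 0, -0.1], [0, 0, 0]], [[0, 0, -0.1], [0, 0, 0]], [[0, 0, -0.1], [0, 0, 0]]]}}

```text
clock: 18.35
position: [549.2, 182.8, 276.7]
ee_rot: [0.993, -0.117, 0.001, -0.001]
contact_force: [0.3, 0.6, -1.0]
gripper_width: 85.5
grasp_force: 0.0
```

```bash
python3 - <<'E'
from h import *
np.set_printoptions(precision=3,suppress=True)
s=arm.read_state();p=s["position"];print(s["clock"],p,s["contact_force"])
S,_=arm.get_image("scene");W,D=arm.get_image("wrist");P=cloud("wrist",D)
m=(abs(P[...,2]-66)<9)&(np.hypot(P[...,0]-553,P[...,1]-181)<110)
Q=P[m];u,sv,vt=np.linalg.svd(Q-Q.mean(0),full_matrices=False);print(m.sum(),np.median(Q,0),vt[2])
z=lambda I,u,v,w,h,k:cv2.resize(I[v:v+h,u:u+w],None,fx=k,fy=k,interpolation=cv2.INTER_CUBIC)
cv2.imwrite("pics/m5.png",np.hstack([z(S,340,100,130,140,3),W[0:400,120:500][:400]][0:1]+[cv2.copyMakeBorder(W[0:400,120:500],0,20,0,0,0)]))
E
```

```text
18.35 [549.156 182.763 276.656] [ 0.343  0.583 -1.004]
10377 [561.673 177.703  65.659] [-0.    -0.001 -1.   ]
```

View pics/m5.png

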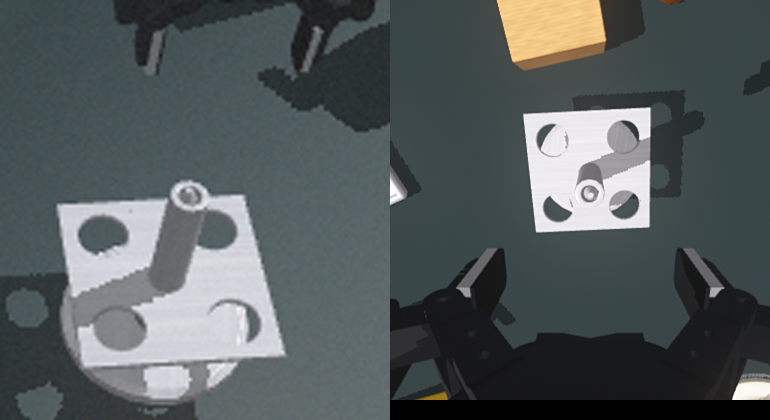

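The tier sits level on the collar (plate top at z ≈ 65.7, underside ≈ 60.7). The rod shows in the tube mouth at crop pixel (590,194), and the gripper is clear.

```bash
python3 -c "
from bench import arm
print(arm.job_done())"
```

```text
the job is handed in; nothing more can be done
None
```

The tier is on the rod and resting level on the set collar: it held at 14.5 N without yielding, then I let go of it and handed the job in at about 18.5 s on the robot's clock, with the other things on the trolley left alone.

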